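Put the glove box down in its taped place

ROBOT

A 6-joint arm with a two-finger parallel gripper is mounted at the origin on the work surface. World frame = base frame: x ahead of the robot, y to its left, z up, the work surface at z = 0. Lengths are in m, angles in rad, forces in N, time in s.
With the tool pointing down it reaches from about 0.425 to 0.95 m from the base axis. Payload 3.5 kg.
Tool frame: the origin (TCP) lies at the very end of the fingers, on their centre line; the grasp point (between the pads) lies 19 mm behind it; x points along the fingers, z is the direction in which the jaws open and shut, and the axes are right-handed (so a half turn about x gives the same grasp; the last joint's range is limited). The gripper opens to 85 mm and grips with 20 to 120 N. Pads are 22 mm wide; open, the fingers measure 114 mm over their backs; the gripper's body (76 mm by 85 mm) begins 54 mm behind the grasp point. The pads swing forward as they close: fully open they stand 13 mm farther back than shut.
Start: joints at [-1.377, 0.286, 1.577, -0, 1.279, -0.15], TCP at [0.228, -0.635, 0.231] pointing down, gripper open.
Joint ranges: [-2.77, 2.77], [-0.9, 2.22], [0.21, 2.48], [-1.53, 4.67], [0.24, 2.81], [-2.84, 2.84]. Speed limits (rad/s): [2.79, 2.79, 3.14, 3.14, 3.14, 3.14].

INTERFACE

Orientations are given as a unit quaternion [x, y, z, w].
In Python, from plant import ctrl, cams gives the robot as it stands.
- The arm moves only by the tool play_rows, never from a script. Its argument "rows" is a list of rows, each a list of 3 entries, a list of its own where there are three numbers: the opening in per cent of the stroke, from 0 (shut) to 100 (fully open), then the shift along the tool's x, y, z in units of 0.3 m (1.0 is 0.3 m), then the turn, a rotation vector about the tool's x, y, z in units of pi/2 rad (1.0 is pi/2 rad). A call has 1 to 10 rows; each row is the pose to reach, as a shift and turn from the pose commanded when the call began, along the tool's axes at that moment; what a row does not reach only later rows make up. A row lasts 1/12 s, in which the tool goes at most 41.7 mm and 7.16 degrees, less where a joint would pass 70% of its speed; a pose out of reach is approached as far as the arm can. A call with a number of a shift or a turn outside -1 to 1 is refused whole. A call with a gripper value outside its range is refused whole. The fingers move at their own pace and stop on an object; "force" is the grip in N (left out, the last holds). Time passes only in rows, so rows that repeat a pose let the fingers close. It gives the time, the measured TCP pose, the force and the opening at its end, in the units of the state.
- ctrl.get_state(): the state, without advancing time (a new reading comes with each control period).
- cams.read_camera(name): name is "side" or "top"; returns a dict with "color" (420x560x3 uint8, red, green, blue), "fx", "fy", "cx", "cy" (pixels), "view" (4x4, takes a point from world to camera coordinates). Camera axes: x right, y down, z forward; pixel columns grow to the right and rows downward; lengths in m; the calibration is good to about 2 mm. A picture is of the moment at which its call begins. There is no depth.
- ctrl.sign_off(): hands the job in, once; it reports no verdict.
The state is a dict: "time": time; "qpos": joint angles; "dq": joint speeds; "joint_efforts": joint torques, N m; "eef_pos": TCP position; "tcp_rot": TCP orientation; "contact_force": force on the tool from outside, world axes, zero at the start; "wrist_torque": the same for the moment, N m; "opening": opening from 0.0 (shut) to 1.0 (fully open).
Only numpy, scipy, OpenCV 4.12 (cv2) and the standard library are available. Lean on these libraries where they do the work, as an engineer would, in place of code of your own. Each camera call takes 0.05 s, during which the arm holds its last target. There are 200 camera calls.

TASK

The dispenser box of disposable gloves has been left standing on end just short of its blue-taped place on the prep table. Push it along on its foot, still standing, until its foot is just inside the near tape, then push it over from high up so that it falls flat inside the outline, slot upwards and ready to draw gloves from. Use only pushes, do not grip, lift or dent the box, and leave the pan, the squeeze bottle and the jar where they stand.

Things in the scene. Friction and masses are not known exactly. Their poses are not given: they have to be found in the camera images.
- glove_box: Glove carton, white rigid box with teal bands, 70 mm deep (own x) by 120 mm wide (own y) by 240 mm long (own z), 0.3 to 0.6 kg, evenly filled. Starts standing on end. Origin: centre of the end it stands on; own z up its length. The slot is in the broad -x face; the plain broad +x face looks towards the taped place, squarely to within 0.2 rad. A push of over 20 N dents it.
- foot_edge (a point): Middle of the glove box's lower +x edge (box frame 35, 0, 0 mm), about which it tips. Friction on the steel is about 0.5 to 0.7: pushed lower than about 40 mm the box slides upright; pushed in its upper half it tips about this edge and falls by itself once it leans more than 0.3 rad
- head_edge (a point): Middle of the glove box's upper +x edge (box frame 35, 0, 240 mm)
- slot (a point): Middle of the dispensing slot, a dark oval with a teal surround, on the glove box's -x face (box frame -35, 0, 120 mm); 70 mm above the table when the box lies slot up
- outline: The box's place: a rectangle of flat blue tape on the table, 320 by 200 mm over the tape's outer edges, tape 20 mm wide (280 by 160 mm inside). Origin: its centre, on the table. Own x along the 320 mm length, pointing away from the standing box; z up. The box stands beyond its -x end, foot edge about 10 to 65 mm short of the tape, within 15 mm of the centre line
- pan: Bystander: stainless food pan with cucumber sticks, 176 by 108 by 100 mm high, origin at the centre of its underside, standing along the outline's -y side
- squeeze_bottle: Bystander: red squeeze bottle with pale nozzle, 68 mm across, 198 mm high, origin at the centre of its underside; stands beside the box or beyond the outline's far end
- jar: Bystander: amber glass jar with steel lid, 76 mm across, 125 mm high, origin at the centre of its underside; stands beyond the outline's far end or beside the box
Not all that is in view belongs to the job. Leave any purple look-alike of the glove_box alone.

How it is judged:
On the way, in this order (a step that is already met when the one before it is completed fails the run):
1. the box, still standing, has been pushed along until its foot edge is over the near tape (angle between glove_box's own z axis and vertical below 0.12 rad and x of foot_edge in the frame of outline above -0.157 m), for 0.1 s.
2. it is pushed over from high up: it leans with the fingers at its upper half (angle between glove_box's own z axis and vertical between 0.2 and 1.2 rad and height (world z) of the grasp point above 0.12 m).
At the end, for the whole second after the job is handed in: The glove box lies flat and still, slot up, in the outline: neither end past the tape's outer edge, the middles of both ends within 40 mm of the long centre line (so its sides stay inside the outer edge). Pan, bottle and jar within 15 mm of where they stood (height (world z) of slot between 0.064 and 0.076 m and angle between glove_box's own z axis and vertical between 1.5 and 1.64 rad and x of foot_edge in the frame of outline above -0.16 m and x of head_edge in the frame of outline below 0.16 m and y of foot_edge in the frame of outline between -0.04 and 0.04 m and y of head_edge in the frame of outline between -0.04 and 0.04 m and linear speed of glove_box below 0.01 m/s and angular speed of glove_box below 0.05 rad/s and distance of each of pan, squeeze_bottle, jar from where it was at the start of the episode below 0.015 m); the robot touches nothing.
It fails at once if the box fell outside its place: it lay down reaching past the outer edge of the tape (angle between glove_box's own z axis and vertical above 1.45 rad and (x of foot_edge in the frame of outline below -0.165 m or x of head_edge in the frame of outline above 0.165 m or y of any of foot_edge, head_edge in the frame of outline below -0.045 m or y of any of foot_edge, head_edge in the frame of outline above 0.045 m)).
It fails at once if the box was lifted off the table (height (world z) of glove_box above 0.055 m or (angle between glove_box's own z axis and vertical below 0.12 rad and height (world z) of glove_box above 0.012 m)).
It fails at once if the box was gripped or dented: over 20 N from the fingers or arm (contact force between any of the fingers, the arm and glove_box above 20 N).
It fails at once if pan, bottle or jar was disturbed by over 15 mm or tipped (distance of any of pan, squeeze_bottle, jar from where it was at the start of the episode above 0.015 m or angle between any of squeeze_bottle, jar's own z axis and vertical above 0.2 rad).
It also fails if it takes over 56 s, if anything falls off the work surface, if the arm or the gripper's body presses on something with over 40 N, if the wrist force passes 120 N, or if a joint passes its speed limit or range.

## Working session

There is one attempt and no reset: what is moved stays moved. The work goes in short steps, Python scripts to look and compute and a tool call to move; the robot and the scene stay as the last step left them, time stands still between calls to the robot, and variables do not carry over. Pictures are saved under pics/ and viewed, about 8 in all and at most 12, crops included, and the job is handed in when it is done.

Besides the shell and the picture viewer there is one more tool, called after "Request:" by a JSON object that holds its "fn" and its "kwargs", one argument or row to a line. play_rows: Moves the arm, as the interface text tells. Shifts and turns lie within -1 to 1; 1 stands for 0.3 m of shift or pi/2 rad of turn. Its arguments: {"type":"object","properties":{"rows":{"type":"array"},"force":{"type":"number"}},"required":["rows"]}

```bash
mkdir -p pics; ls; python3 - <<'E'
from plant import ctrl,cams
import cv2,numpy as np
print(ctrl.get_state())
for n in("side","top"):
    c=cams.read_camera(n);cv2.imwrite(f"pics/{n}0.png",c["color"][...,::-1])
    print(n,c["fx"],c["fy"],c["cx"],c["cy"],np.round(c["view"],4).tolist())
E
```

```text
pics
{'time': 0.0, 'qpos': array([-1.37699580e+00,  2.87171233e-01,  1.57821364e+00,  9.51667483e-06,
        1.27861671e+00, -1.49958520e-01]), 'dq': array([ 9.88864791e-04, -4.56437562e-04, -1.11777250e-03, -1.02640762e-03,
       -1.31470839e-05, -6.34827687e-04]), 'joint_efforts': array([ 2.96744065e-04, -4.05983591e+01, -2.92620850e+01, -1.72602759e-04,
        5.74538775e-03,  1.28985343e-05]), 'eef_pos': array([ 0.22741891, -0.63481714,  0.22992364]), 'tcp_rot': array([ 0.407707  ,  0.57876184, -0.40652457,  0.57753572]), 'contact_force': array([-0.01929698, -0.46310168,  0.33009187]), 'wrist_torque': array([ 0.0199461 , -0.07220191,  0.01937996]), 'opening': 0.9970605713276602}
side 506.77934177187814 506.77934177187814 278.0352660946858 196.23245538206794 [[-0.7278, -0.6857, 0.0123, 0.4056], [-0.4603, 0.4751, -0.75, 0.3142], [0.5084, -0.5515, -0.6613, 1.0429], [0.0, 0.0, 0.0, 1.0]]
top 403.150124028993 403.150124028993 286.05520972116597 206.12649276568985 [[-0.0077, -1.0, 0.0005, 0.0725], [-0.9934, 0.0076, -0.114, 0.5492], [0.114, -0.0014, -0.9935, 1.2356], [0.0, 0.0, 0.0, 1.0]]
```

View pics/side0.png

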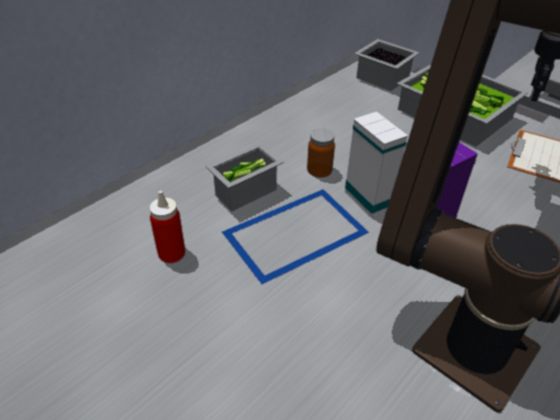

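View pics/top0.png

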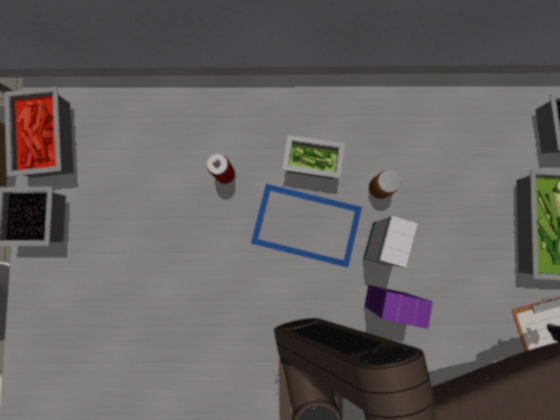

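The top view shows the outline with corners near (268,185), (361,207), (349,266) and (252,243). The box is to its right, with its top at about (382–416, 218–266). The jar is at (384,185), the bottle at (221,168), and the purple decoy at (400,306). Next I'll measure the tape and zoom in on the box.

```bash
cat > h.py <<'E'
import numpy as np,cv2
def ray(c,uv,z):
    R=c["view"][:3,:3];t=c["view"][:3,3];uv=np.atleast_2d(uv).astype(float)
    d=np.c_[(uv[:,0]-c["cx"])/c["fx"],(uv[:,1]-c["cy"])/c["fy"],np.ones(len(uv))]@R
    o=-R.T@t
    return (o+d*((z-o[2])/d[:,2])[:,None])[:,:2]
def proj(c,p):
    q=np.atleast_2d(p)@c["view"][:3,:3].T+c["view"][:3,3]
    return np.c_[c["fx"]*q[:,0]/q[:,2]+c["cx"],c["fy"]*q[:,1]/q[:,2]+c["cy"]]
E
python3 - <<'E'
from plant import cams
from h import *
for n,(x0,y0,w,h) in {"top":(340,160,110,110),"side":(320,100,110,120)}.items():
    c=cams.read_camera(n);a=c["color"].astype(int)
    m=((a[...,2]>a[...,0]+60)&(a[...,2]>a[...,1]+50)&(a[...,0]<60)).astype(np.uint8)
    k,l,s,_=cv2.connectedComponentsWithStats(m);i=1+np.argmax(s[1:,4])
    v,u=np.nonzero(l==i);r=cv2.minAreaRect(ray(c,np.c_[u,v],0).astype(np.float32))
    print(n,s[i],r,cv2.boxPoints(r).round(4).tolist())
    cv2.imwrite(f"pics/{n}1.png",cv2.resize(c["color"][y0:y0+h,x0:x0+w,::-1],None,fx=5,fy=5,interpolation=cv2.INTER_CUBIC))
E
cd pics; python3 -c "
import cv2,numpy as np
a=cv2.imread('top1.png');b=cv2.imread('side1.png')
h=600;a=cv2.copyMakeBorder(a,0,h-a.shape[0],0,0,0)
cv2.imwrite('z1.png',cv2.resize(np.hstack([a,b]),(792,432)))"
```

```text
top [253 186  88  57 345] ((0.5016743540763855, 0.03559562563896179), (0.24441342055797577, 0.1883595883846283), 75.37491607666016) [[0.3797000050544739, -0.05889999866485596], [0.5619000196456909, -0.10639999806880951], [0.6237000226974487, 0.13009999692440033], [0.4413999915122986, 0.17759999632835388]]
side [ 223  190  145   94 1720] ((0.4924372434616089, 0.00616590678691864), (0.31588512659072876, 0.196051687002182), 75.65314483642578) [[0.35830000042915344, -0.1225999966263771], [0.54830002784729, -0.17110000550746918], [0.6265000104904175, 0.13490000367164612], [0.436599999666214, 0.1835000067949295]]
```

View pics/z1.png

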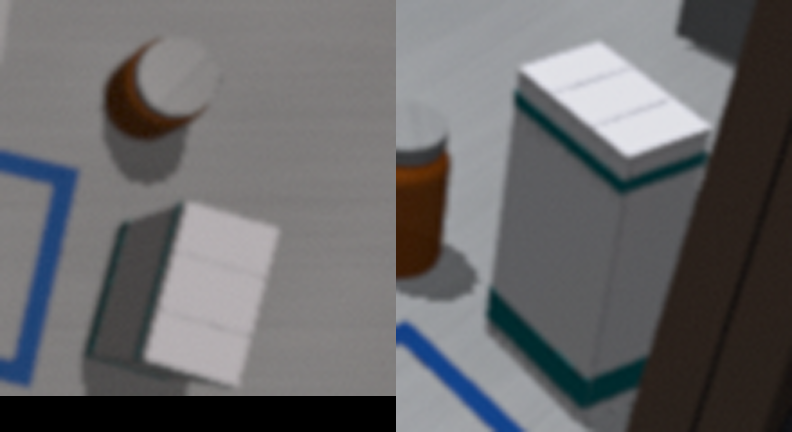

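```bash
cat >> h.py <<'E'
O=np.array([.4924,.0062]);th=np.radians(75.6);EX=np.array([np.cos(th),np.sin(th)]);EY=np.array([-EX[1],EX[0]])
def toO(p): return np.c_[(np.atleast_2d(p)-O)@EX,(np.atleast_2d(p)-O)@EY]
E
python3 - <<'E'
from plant import cams
from h import *
from scipy.optimize import least_squares
ct,cs=cams.read_camera("top"),cams.read_camera("side")
X=np.array([[35,-60,240],[-35,-60,240],[-35,60,240],[35,60,240],[35,-60,0],[35,60,0]])/1e3
T=np.array([[183,203],[279,229],[238,387],[143,361],[123,224],[87,355]])
S=np.array([[520-396,66],[600-396,41],[710-396,128],[628-396,159],[488-396,328],[583-396,405]])
T=(T+.5)/3.6-.5+[340,160];S=(S+.5)/3.6-.5+[320,100]
def P(q):
    c,s=np.cos(q[2]),np.sin(q[2]);return np.c_[q[0]+c*X[:,0]-s*X[:,1],q[1]+s*X[:,0]+c*X[:,1],X[:,2]]
for nm,f in {"both":lambda q:np.r_[proj(ct,P(q))-T,proj(cs,P(q))-S].ravel(),"side":lambda q:(proj(cs,P(q))-S).ravel()}.items():
    r=least_squares(f,[.45,-.2,1.32]);print(nm,r.x,abs(r.fun).max())
    p=P(r.x);fe=p[4:,:2].mean(0);print("foot edge",fe,toO(fe),"centre",toO(r.x[:2]),"yaw rel",r.x[2]-th, p[:4,:2])
# jar lid, bottle, pan, purple
jar=np.array([[177,77]])/3.6+[340,160]
print("jar",ray(ct,jar,.125),"bottle",ray(ct,[[218,160]],.19),"pan",ray(ct,[[287,137],[344,142],[341,177],[284,172]],.1))
print("purple top",ray(ct,[[398,291],[431,301],[428,327],[393,318]],.24), "front foot",ray(ct,[[369,288],[366,309]],0))
E
```

```text
both [ 0.43196825 -0.22393843  1.27299861] 4.948118873463471
foot edge [ 0.4422378  -0.19047895] [[-0.20297475 -0.0003258 ]] centre [[-0.23793697  0.00130007]] yaw rel -0.046470300391816544 [[ 0.4995969  -0.20808389]
 [ 0.47905781 -0.27500284]
 [ 0.36433961 -0.23979297]
 [ 0.3848787  -0.17287402]]
side [ 0.43271018 -0.22512782  1.26700452] 4.58494397236268
foot edge [ 0.4431801 -0.1917305] [[-0.20395264 -0.00154975]] centre [[-0.23890449  0.00028567]] yaw rel -0.05246439313299067 [[ 0.50043264 -0.20967893]
 [ 0.4794928  -0.27647357]
 [ 0.36498772 -0.24057671]
 [ 0.38592755 -0.17378207]]
jar [[ 0.60962013 -0.23420533]] bottle [[0.66216329 0.25696034]] pan [[ 0.75271484  0.06394886]
 [ 0.73587511 -0.10845804]
 [ 0.62842993 -0.09687947]
 [ 0.64495342  0.07380769]]
purple top [[ 0.30485347 -0.21630691]
 [ 0.27911378 -0.29959036]
 [ 0.21459449 -0.28883867]
 [ 0.23753425 -0.20094541]] front foot [[ 0.29189589 -0.19082023]
 [ 0.22733246 -0.17941667]]
```

```bash
python3 - <<'E'
from plant import cams
from h import *
ct,cs=cams.read_camera("top"),cams.read_camera("side")
T=np.array([[183,203],[279,229],[238,387],[143,361],[123,224],[87,355]])
S=np.array([[520-396,66],[600-396,41],[710-396,128],[628-396,159],[488-396,328],[583-396,405]])
T=(T+.5)/3.6-.5+[340,160];S=(S+.5)/3.6-.5+[320,100]
for c,U in((ct,T),(cs,S)):
    a=ray(c,U[:4],.24);b=ray(c,U[4:],0);print(a,b,b.mean(0))
    print(np.linalg.norm(a-np.roll(a,1,0),axis=1),np.linalg.norm(b[0]-b[1]))
    print("outline frame foot mid",toO(b.mean(0)))
near=np.array([[77,170],[30,386],[0,152],[0,375]]);print("near tape outer corners(top)",ray(ct,(near+.5)/3.6-.5+[340,160],0), "model",[O-.16*EX-.1*EY,O-.16*EX+.1*EY])
E
```

```text
[[ 0.49762685 -0.2042025 ]
 [ 0.47818251 -0.27309493]
 [ 0.36512797 -0.23866335]
 [ 0.38410191 -0.17126872]] [[ 0.50037645 -0.21273172]
 [ 0.38489456 -0.1772234 ]] [ 0.44263551 -0.19497756]
[0.11820553 0.07158386 0.11818149 0.07001462] 0.12081767075293603
outline frame foot mid [[-0.20723312 -0.00182977]]
[[ 0.49805498 -0.20667184]
 [ 0.47730551 -0.27185992]
 [ 0.36342558 -0.23406386]
 [ 0.38218109 -0.16707363]] [[ 0.49846822 -0.21053764]
 [ 0.39442559 -0.19009238]] [ 0.44644691 -0.20031501]
[0.12245316 0.06841072 0.11998825 0.06956624] 0.10603244384541739
outline frame foot mid [[-0.21145503 -0.0068488 ]]
near tape outer corners(top) [[ 0.5490921  -0.17314804]
 [ 0.35823982 -0.12627944]
 [ 0.56584392 -0.1046278 ]
 [ 0.36802347 -0.10010891]] model [array([ 0.54946793, -0.17364229]), array([ 0.3557513 , -0.12390432])]
```

```bash
cat >> h.py <<'E'
from scipy.spatial.transform import Rotation as R
def target(xo,yo,z,tilt,s=1,yaw=0):
    c,n=np.cos(yaw),np.sin(yaw);ex=c*EX+n*EY;ey=-n*EX+c*EY;a=np.radians(tilt)
    X=np.r_[np.sin(a)*ex,-np.cos(a)];Z=np.r_[s*ey,0]
    return np.r_[O+xo*EX+yo*EY,z],R.from_matrix(np.c_[X,np.cross(Z,X),Z])
def row(st,t):
    r0=R.from_quat(st["tcp_rot"])
    return (r0.inv().apply(t[0]-st["eef_pos"])/.3).round(3),((r0.inv()*t[1]).as_rotvec()/(np.pi/2)).round(3)
def where(st):
    p=st["eef_pos"];m=R.from_quat(st["tcp_rot"]).as_matrix()
    print("t",round(st["time"],2),"TCP outline",toO(p[:2]).round(4),"z",p[2].round(4),"X",m[:,0].round(3),"Z",m[:,2].round(3),"F",np.round(st["contact_force"],1),"q",np.round(st["qpos"],2),"open",st["opening"])
E
python3 - <<'E'
from plant import ctrl
from h import *
s=ctrl.get_state();where(s)
for g in(1,-1):
    print(g,row(s,target(-.6,0,.2,45,g)),row(s,target(-.45,0,.15,45,g)))
E
```

```text
t 0.4 TCP outline [[-0.6873  0.097 ]] z 0.2311 X [-0.  0. -1.] Z [ 0.337 -0.941 -0.   ] F [ 0.6  0.2 -0. ] q [-1.38  0.29  1.58  0.    1.28 -0.15] open 1.0041096212409335
1 (array([ 0.104,  0.431, -0.06 ]), array([ 1.295,  0.536, -0.284])) (array([ 0.271,  0.711, -0.474]), array([ 1.295,  0.536, -0.284]))
-1 (array([ 0.104,  0.431, -0.06 ]), array([-0.588,  0.243,  0.459])) (array([ 0.271,  0.711, -0.474]), array([-0.588,  0.243,  0.459]))
```

Request:
{"fn": "play_rows", "kwargs": {
  "rows": [
    [100,[0.02,0.09,-0.01],[-0.1,0.04,0.08]],
    [100,[0.04,0.17,-0.02],[-0.2,0.08,0.155]],
    [100,[0.06,0.26,-0.035],[-0.3,0.12,0.23]],
    [100,[0.08,0.35,-0.05],[-0.4,0.165,0.31]],
    [100,[0.1,0.43,-0.06],[-0.5,0.205,0.39]],
    [100,[0.104,0.431,-0.06],[-0.588,0.243,0.459]],
    [100,[0.104,0.431,-0.06],[-0.588,0.243,0.459]],
    [100,[0.104,0.431,-0.06],[-0.588,0.243,0.459]],
    [100,[0.104,0.431,-0.06],[-0.588,0.243,0.459]],
    [100,[0.104,0.431,-0.06],[-0.588,0.243,0.459]]
  ]
}}

```text
time: 1.23
eef_pos: [0.3428, -0.5754, 0.1998]
tcp_rot: [0.35, 0.613, 0.189, 0.682]
contact_force: [0.2, -0.0, -0.1]
opening: 0.999
```

```bash
python3 - <<'E'
from plant import ctrl,cams
from h import *
s=ctrl.get_state();where(s)
print(row(s,target(-.6,0,.2,45,-1)),row(s,target(-.45,0,.1,45,-1)),row(s,target(-.36,0,.012,45,-1)))
E
```

```text
t 1.23 TCP outline [[-6.005e-01  3.000e-04]] z 0.1998 X [ 0.176  0.687 -0.705] Z [ 0.969 -0.245  0.003] F [ 0.2 -0.  -0.1] q [-1.32  0.65  1.27  0.37  1.92 -1.07] open 0.9992628754628582
(array([0.001, 0.002, 0.001]), array([ 0.003, -0.   , -0.002])) (array([0.59 , 0.118, 0.002]), array([ 0.003, -0.   , -0.002])) (array([1.01 , 0.121, 0.002]), array([ 0.003, -0.   , -0.002]))
```

Request:
{"fn": "play_rows", "kwargs": {
  "rows": [
    [100,[0.1,0.02,0],[0,0,0]],
    [100,[0.2,0.04,0],[0,0,0]],
    [100,[0.3,0.06,0],[0,0,0]],
    [100,[0.4,0.08,0],[0,0,0]],
    [100,[0.5,0.1,0],[0,0,0]],
    [100,[0.59,0.118,0],[0,0,0]],
    [100,[0.59,0.118,0.002],[0,0,0]]
  ]
}}

```text
time: 1.82
eef_pos: [0.381, -0.4236, 0.0962]
tcp_rot: [0.353, 0.615, 0.19, 0.679]
contact_force: [-0.1, 0.9, -1.7]
opening: 0.995
```

```bash
cat > look.py <<'E'
import sys
from plant import ctrl,cams
from h import *
s=ctrl.get_state();where(s)
a,b=cams.read_camera("top"),cams.read_camera("side")
i=a["color"][80:400,180:560,::-1];j=b["color"][60:380,180:560,::-1]
cv2.imwrite(f"pics/{sys.argv[1]}.png",np.hstack([i,j]))
E
python3 look.py p2
python3 -c "
from plant import ctrl
from h import *
s=ctrl.get_state();print(row(s,target(-.36,0,.012,45,-1)))"
```

```text
t 1.82 TCP outline [[-0.444  0.001]] z 0.0962 X [ 0.172  0.691 -0.702] Z [ 0.969 -0.246 -0.005] F [-0.1  0.9 -1.7] q [-1.2   0.53  1.66  0.42  1.63 -1.08] open 0.9949083710658876
(array([ 0.416,  0.003, -0.002]), array([ 0.   , -0.001, -0.001]))
```

View pics/p2.png

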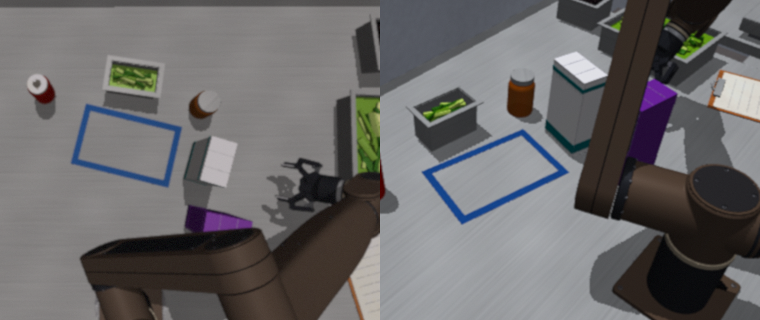

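```bash
python3 - <<'E'
from plant import ctrl
from h import *
from scipy.optimize import least_squares
s=ctrl.get_state()
D=[([-1.377,.2872,1.5782],[.2274,-.6348,.2299],[0,0,-1]),([-1.32,.65,1.27],[.3428,-.5754,.1998],[.176,.687,-.705]),(s["qpos"][:3],s["eef_pos"],R.from_quat(s["tcp_rot"]).as_matrix()[:,0])]
def W(k,q):
    h,L1,L2,Lt,d=k;u=np.array([np.cos(q[0]),np.sin(q[0]),0]);n=np.array([-u[1],u[0],0])
    e=L1*np.sin(q[1])*u+np.r_[0,0,h+L1*np.cos(q[1])];w=e+L2*np.sin(q[1]+q[2])*u+np.r_[0,0,L2*np.cos(q[1]+q[2])]
    return e+d*n,w+d*n
f=lambda k:np.concatenate([W(k,q)[1]+k[3]*np.array(X)-p for q,p,X in D])
r=least_squares(f,[.2,.5,.5,.25,.1]);print(r.x.round(3),abs(r.fun).max());k=r.x
from scipy.optimize import fsolve
for xo in(-.36,-.3,-.25,-.2):
    p,ro=target(xo,0,.012,45,-1);w=p-k[3]*ro.as_matrix()[:,0]
    q=fsolve(lambda q:W(k,q)[1]-w,s["qpos"][:3]);e,w=W(k,q)
    for t in(0,.2,.4,.6):
        m=w+t*(e-w);print(xo,q.round(2),t,toO(m[:2]).round(3),m[2].round(3))
E
```

```text
[0.219 0.447 0.563 0.255 0.1  ] 0.002981536266879692
-0.36 [-1.13  0.55  1.83] 0 [[-0.541 -0.   ]] 0.193
-0.36 [-1.13  0.55  1.83] 0.2 [[-0.481  0.05 ]] 0.274
-0.36 [-1.13  0.55  1.83] 0.4 [[-0.421  0.1  ]] 0.356
-0.36 [-1.13  0.55  1.83] 0.6 [[-0.362  0.15 ]] 0.437
-0.3 [-1.06  0.49  1.93] 0 [[-0.481 -0.   ]] 0.193
-0.3 [-1.06  0.49  1.93] 0.2 [[-0.427  0.052]] 0.277
-0.3 [-1.06  0.49  1.93] 0.4 [[-0.372  0.103]] 0.361
-0.3 [-1.06  0.49  1.93] 0.6 [[-0.318  0.155]] 0.445
-0.25 [-1.    0.44  2.  ] 0 [[-0.431 -0.   ]] 0.193
-0.25 [-1.    0.44  2.  ] 0.2 [[-0.381  0.053]] 0.279
-0.25 [-1.    0.44  2.  ] 0.4 [[-0.332  0.107]] 0.365
-0.25 [-1.    0.44  2.  ] 0.6 [[-0.283  0.16 ]] 0.451
-0.2 [-0.93  0.4   2.06] 0 [[-0.381 -0.   ]] 0.193
-0.2 [-0.93  0.4   2.06] 0.2 [[-0.336  0.055]] 0.28
-0.2 [-0.93  0.4   2.06] 0.4 [[-0.292  0.111]] 0.368
-0.2 [-0.93  0.4   2.06] 0.6 [[-0.248  0.166]] 0.455
```

Request:
{"fn": "play_rows", "kwargs": {
  "rows": [
    [100,[0.1,0,0],[0,0,0]],
    [100,[0.2,0,0],[0,0,0]],
    [100,[0.28,0,0],[0,0,0]],
    [100,[0.34,0.001,0],[0,0,0]],
    [100,[0.38,0.002,-0.001],[0,0,0]],
    [100,[0.405,0.003,-0.002],[0,0,0]],
    [100,[0.416,0.003,-0.002],[0,0,0]],
    [100,[0.416,0.003,-0.002],[0,0,0]]
  ]
}}

```text
time: 2.58
eef_pos: [0.403, -0.3443, 0.0127]
tcp_rot: [0.35, 0.614, 0.186, 0.683]
contact_force: [0.0, -0.1, 0.5]
opening: 0.997
```

```bash
python3 -c "
from plant import ctrl
from h import *
s=ctrl.get_state();where(s)
for x in (-.32,-.28,-.2):print(x,row(s,target(x,0,.014,45,-1)))"
```

```text
t 2.58 TCP outline [[-0.3617 -0.0006]] z 0.0127 X [ 0.177  0.684 -0.708] Z [ 0.969 -0.249  0.002] F [ 0.  -0.1  0.5] q [-1.12  0.56  1.81  0.48  1.44 -1.1 ] open 0.9966804855751563
-0.32 (array([ 0.095,  0.102, -0.002]), array([0.001, 0.001, 0.001]))
-0.28 (array([ 0.189,  0.196, -0.002]), array([0.001, 0.001, 0.001]))
-0.2 (array([ 0.378,  0.385, -0.002]), array([0.001, 0.001, 0.001]))
```

Request:
{"fn": "play_rows", "kwargs": {
  "rows": [
    [100,[0.04,0.042,0],[0,0,0]],
    [100,[0.08,0.084,-0.001],[0,0,0]],
    [100,[0.115,0.12,-0.002],[0,0,0]],
    [100,[0.14,0.147,-0.002],[0,0,0]],
    [100,[0.153,0.16,-0.002],[0,0,0]],
    [100,[0.162,0.169,-0.002],[0,0,0]],
    [100,[0.171,0.178,-0.002],[0,0,0]],
    [100,[0.18,0.187,-0.002],[0,0,0]],
    [100,[0.189,0.196,-0.002],[0,0,0]],
    [100,[0.198,0.205,-0.002],[0,0,0]]
  ]
}}

```text
time: 3.42
eef_pos: [0.4236, -0.2606, 0.0138]
tcp_rot: [0.35, 0.614, 0.186, 0.682]
contact_force: [-0.1, 1.0, -0.6]
opening: 1.002
```

```bash
python3 -c "
from plant import ctrl
from h import *
s=ctrl.get_state();where(s)
for x in (-.25,-.22,-.2):print(x,row(s,target(x,0,.014,45,-1)))"
```

```text
t 3.42 TCP outline [[-0.2755  0.0003]] z 0.0138 X [ 0.177  0.684 -0.707] Z [ 0.968 -0.249  0.001] F [-0.1  1.  -0.6] q [-1.03  0.48  1.94  0.54  1.36 -1.07] open 1.0015541603700617
-0.25 (array([0.06 , 0.061, 0.001]), array([0.   , 0.001, 0.   ]))
-0.22 (array([0.13 , 0.131, 0.001]), array([0.   , 0.001, 0.   ]))
-0.2 (array([0.177, 0.179, 0.001]), array([0.   , 0.001, 0.   ]))
```

Next I'll push about 30 mm, slowly, and check the force.

Request:
{"fn": "play_rows", "kwargs": {
  "rows": [
    [100,[0.006,0.006,0],[0,0,0]],
    [100,[0.012,0.012,0],[0,0,0]],
    [100,[0.018,0.018,0],[0,0,0]],
    [100,[0.024,0.024,0],[0,0,0]],
    [100,[0.03,0.03,0],[0,0,0]],
    [100,[0.036,0.036,0],[0,0,0]],
    [100,[0.042,0.042,0],[0,0,0]],
    [100,[0.048,0.048,0],[0,0,0]],
    [100,[0.054,0.054,0],[0,0,0]],
    [100,[0.06,0.06,0],[0,0,0]]
  ]
}}

```text
time: 4.25
eef_pos: [0.4298, -0.2357, 0.0138]
tcp_rot: [0.35, 0.614, 0.187, 0.682]
contact_force: [-1.3, -2.6, -0.6]
opening: 1.001
```

```bash
python3 look.py p3; python3 - <<'E'
import cv2,numpy as np
a=cv2.imread('pics/p3.png')
cv2.imwrite('pics/z3.png',np.hstack([cv2.resize(a[80:190,150:280],None,fx=3,fy=3),cv2.resize(a[40:150,520:650],None,fx=3,fy=3)]))
E
```

```text
t 4.25 TCP outline [[-0.2499  0.0004]] z 0.0138 X [ 0.176  0.684 -0.707] Z [ 0.969 -0.249  0.001] F [-1.3 -2.6 -0.6] q [-0.99  0.45  1.98  0.57  1.34 -1.06] open 1.001076304798967
```

View pics/z3.png

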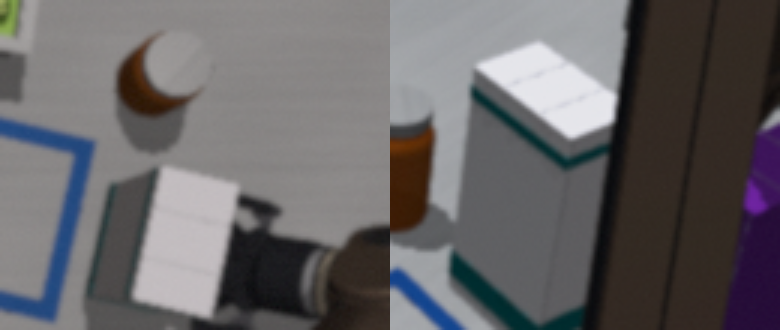

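The box is upright and in contact, with about 3 N of force. The foot edge runs from (112,185) to (88,297) in the left crop.

```bash
python3 - <<'E'
from plant import cams,ctrl
from h import *
c=cams.read_camera("top")
U=(np.array([[112,185],[88,297],[157,165],[240,184],[214,319],[133,302]])+.5)/3-.5+[330,160]
f=toO(ray(c,U[:2],0));t=toO(ray(c,U[2:],.24));print(f,f.mean(0),"\n",t,"\nfront top mid",t[[0,3]].mean(0),"back",t[[1,2]].mean(0))
s=ctrl.get_state();where(s)
for x in (-.2,-.19):print(x,row(s,target(x,0,.014,45,-1)))
E
```

```text
[[-0.18851492 -0.05856094]
 [-0.18988129  0.0634721 ]] [-0.1891981   0.00245558] 
 [[-0.18022264 -0.05553324]
 [-0.2539097  -0.05674254]
 [-0.25632928  0.06249005]
 [-0.185619    0.06514306]] 
front top mid [-0.18292082  0.00480491] back [-0.25511949  0.00287376]
t 4.4 TCP outline [[-0.2493  0.0005]] z 0.0139 X [ 0.176  0.686 -0.706] Z [ 0.969 -0.249  0.   ] F [ 0.3 -0.6  0.3] q [-0.99  0.45  1.98  0.57  1.34 -1.06] open 0.9951180456381142
-0.2 (array([0.116, 0.116, 0.002]), array([ 0.   ,  0.   , -0.001]))
-0.19 (array([0.14 , 0.14 , 0.002]), array([ 0.   ,  0.   , -0.001]))
```

Request:
{"fn": "play_rows", "kwargs": {
  "rows": [
    [100,[0.006,0.006,0],[0,0,0]],
    [100,[0.013,0.013,0],[0,0,0]],
    [100,[0.02,0.02,0],[0,0,0]],
    [100,[0.027,0.027,0],[0,0,0]],
    [100,[0.034,0.034,0],[0,0,0]],
    [100,[0.041,0.041,0],[0,0,0]],
    [100,[0.048,0.048,0],[0,0,0]],
    [100,[0.055,0.055,0.001],[0,0,0]],
    [100,[0.062,0.062,0.001],[0,0,0]],
    [100,[0.069,0.069,0.001],[0,0,0]]
  ]
}}

```text
time: 5.23
eef_pos: [0.4376, -0.2074, 0.0139]
tcp_rot: [0.35, 0.614, 0.187, 0.682]
contact_force: [0.1, -3.8, 0.7]
opening: 1.004
```

Request:
{"fn": "play_rows", "kwargs": {
  "rows": [
    [100,[0.007,0.007,0],[0,0,0]],
    [100,[0.014,0.014,0],[0,0,0]],
    [100,[0.021,0.021,0],[0,0,0]],
    [100,[0.028,0.028,0],[0,0,0]],
    [100,[0.035,0.035,0],[0,0,0]],
    [100,[0.042,0.042,0],[0,0,0]],
    [100,[0.049,0.049,0],[0,0,0]],
    [100,[0.056,0.056,0],[0,0,0]],
    [100,[0.063,0.063,0],[0,0,0]],
    [100,[0.069,0.069,0],[0,0,0]]
  ]
}}

```text
time: 6.07
eef_pos: [0.4448, -0.1789, 0.0138]
tcp_rot: [0.35, 0.614, 0.187, 0.682]
contact_force: [-0.3, -3.1, 1.6]
opening: 0.997
```

```bash
python3 look.py p4; python3 - <<'E'
import cv2,numpy as np
a=cv2.imread('pics/p4.png')
cv2.imwrite('pics/z4.png',np.hstack([cv2.resize(a[80:190,130:260],None,fx=3,fy=3),cv2.resize(a[40:190,510:640],(390,450))[:330]]) if 0 else np.hstack([cv2.resize(a[80:200,130:260],None,fx=3,fy=3),cv2.resize(a[50:170,490:620],None,fx=3,fy=3)]))
E
```

```text
t 6.07 TCP outline [[-1.912e-01  1.000e-04]] z 0.0138 X [ 0.176  0.685 -0.707] Z [ 0.969 -0.249  0.001] F [-0.3 -3.1  1.6] q [-0.91  0.41  2.05  0.62  1.29 -1.02] open 0.9969303182597532
```

View pics/z4.png

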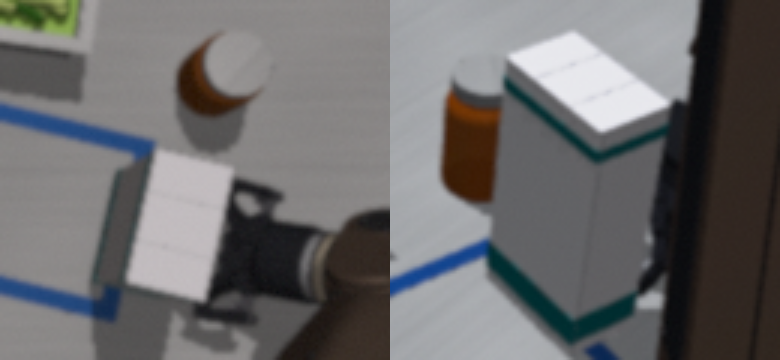

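The box is upright and its foot is past the near tape. The foot edge runs from (120,172) to (95,281) in the left crop and from (490,268) to (572,340) in the right one.

```bash
python3 - <<'E'
from plant import cams,ctrl
from h import *
c=cams.read_camera("top");d=cams.read_camera("side")
U=(np.array([[120,172],[95,281],[155,148],[234,166],[207,301],[128,285]])+.5)/3-.5+[310,160]
f=toO(ray(c,U[:2],0));t=toO(ray(c,U[2:],.24));print(f,f.mean(0),"\nfront top mid",t[[0,3]].mean(0),"back",t[[1,2]].mean(0))
V=(np.array([[100,268],[182,340]])+.5)/3-.5+[180+490-380,110];print("side",toO(ray(d,V,0)))
s=ctrl.get_state();where(s)
print("back off",row(s,target(-.27,0,.014,45,-1)),"up",row(s,target(-.30,0,.2,45,-1)))
E
```

```text
[[-0.13143443 -0.05874119]
 [-0.13166002  0.06062035]] [-0.13154723  0.00093958] 
front top mid [-0.12627081  0.0037222 ] back [-0.19596381  0.00157375]
side [[-0.13515927 -0.06417405]
 [-0.14040513  0.04891066]]
t 6.27 TCP outline [[-0.1907  0.0004]] z 0.0137 X [ 0.176  0.686 -0.706] Z [ 0.969 -0.249  0.   ] F [-0.1 -0.3  0.3] q [-0.91  0.41  2.05  0.62  1.29 -1.02] open 1.0019862180471026
back off (array([-0.188, -0.186,  0.001]), array([ 0.   , -0.   , -0.001])) up (array([-0.697,  0.182,  0.001]), array([ 0.   , -0.   , -0.001]))
```

Request:
{"fn": "play_rows", "kwargs": {
  "rows": [
    [100,[-0.03,-0.03,0],[0,0,0]],
    [100,[-0.07,-0.07,0],[0,0,0]],
    [100,[-0.11,-0.11,0],[0,0,0]],
    [100,[-0.15,-0.15,0],[0,0,0]],
    [100,[-0.23,-0.07,0],[0,0,0]],
    [100,[-0.31,0.01,0],[0,0,0]],
    [100,[-0.39,0.09,0],[0,0,0]],
    [100,[-0.47,0.17,0],[0,0,0]],
    [100,[-0.55,0.25,0],[0,0,0]],
    [100,[-0.56,0.26,0],[0,0,0]]
  ]
}}

```text
time: 7.1
eef_pos: [0.4303, -0.2451, 0.1942]
tcp_rot: [0.347, 0.612, 0.185, 0.686]
contact_force: [0.1, -0.6, 0.6]
opening: 1.003
```

```bash
python3 -c "
from plant import ctrl
from h import *
s=ctrl.get_state();where(s)
for x in (-.21,-.19,-.13):print(x,row(s,target(x,0,.19,45,-1)))"
```

```text
t 7.1 TCP outline [[-0.2588 -0.0023]] z 0.1942 X [ 0.183  0.678 -0.712] Z [ 0.968 -0.25   0.01 ] F [ 0.1 -0.6  0.6] q [-1.    0.16  1.94  0.55  1.62 -0.89] open 1.0034990345836219
-0.21 (array([ 0.124,  0.106, -0.008]), array([0.004, 0.005, 0.004]))
-0.19 (array([ 0.171,  0.153, -0.008]), array([0.004, 0.005, 0.004]))
-0.13 (array([ 0.312,  0.296, -0.009]), array([0.004, 0.005, 0.004]))
```

Request:
{"fn": "play_rows", "kwargs": {
  "rows": [
    [100,[0.03,0.02,0],[0,0,0]],
    [100,[0.06,0.045,-0.002],[0,0,0]],
    [100,[0.09,0.075,-0.004],[0,0,0]],
    [100,[0.115,0.1,-0.006],[0,0,0]],
    [100,[0.13,0.115,-0.007],[0,0,0]],
    [100,[0.14,0.125,-0.008],[0,0,0]],
    [100,[0.147,0.132,-0.008],[0,0,0]],
    [100,[0.154,0.139,-0.008],[0,0,0]],
    [100,[0.161,0.146,-0.008],[0,0,0]],
    [100,[0.168,0.153,-0.008],[0,0,0]]
  ]
}}

```text
time: 7.93
eef_pos: [0.4435, -0.1745, 0.1848]
tcp_rot: [0.35, 0.614, 0.186, 0.683]
contact_force: [-0.8, -2.0, 0.6]
opening: 1.005
```

```bash
python3 -c "
from plant import ctrl
from h import *
s=ctrl.get_state();where(s)
for x in (-.16,-.13):print(x,row(s,target(x,0,.19,45,-1)))"
```

```text
t 7.93 TCP outline [[-0.1872  0.0024]] z 0.1848 X [ 0.177  0.684 -0.708] Z [ 0.968 -0.249  0.001] F [-0.8 -2.   0.6] q [-0.9   0.1   2.03  0.6   1.56 -0.83] open 1.0054344626786074
-0.16 (array([0.052, 0.076, 0.008]), array([0.   , 0.001, 0.001]))
-0.13 (array([0.122, 0.147, 0.008]), array([0.   , 0.001, 0.001]))
```

Request:
{"fn": "play_rows", "kwargs": {
  "rows": [
    [100,[0.007,0.007,0],[0,0,0]],
    [100,[0.014,0.014,0],[0,0,0]],
    [100,[0.021,0.021,0],[0,0,0]],
    [100,[0.028,0.028,0],[0,0,0]],
    [100,[0.035,0.035,0],[0,0,0]],
    [100,[0.042,0.042,0],[0,0,0]],
    [100,[0.049,0.049,0],[0,0,0]],
    [100,[0.056,0.056,0],[0,0,0]],
    [100,[0.063,0.063,0],[0,0,0]],
    [100,[0.07,0.07,0],[0,0,0]]
  ]
}}

```text
time: 8.77
eef_pos: [0.4508, -0.1451, 0.1845]
tcp_rot: [0.35, 0.614, 0.187, 0.682]
contact_force: [0.2, -0.6, 0.0]
opening: 1.001
```

```bash
python3 look.py p5
```

```text
t 8.77 TCP outline [[-0.1569  0.0027]] z 0.1845 X [ 0.176  0.685 -0.707] Z [ 0.969 -0.249  0.001] F [ 0.2 -0.6  0. ] q [-0.86  0.07  2.06  0.62  1.54 -0.8 ] open 1.0006185500759084
```

View pics/p5.png

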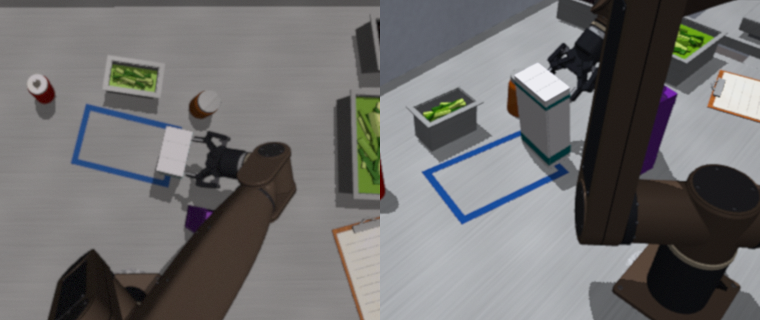

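The box is leaning, with its foot still at the tape, so I'll carry on.

Request:
{"fn": "play_rows", "kwargs": {
  "rows": [
    [100,[0.007,0.007,0],[0,0,0]],
    [100,[0.014,0.014,0],[0,0,0]],
    [100,[0.021,0.021,0],[0,0,0]],
    [100,[0.028,0.028,0],[0,0,0]],
    [100,[0.035,0.035,0],[0,0,0]],
    [100,[0.042,0.042,0],[0,0,0]],
    [100,[0.049,0.049,0],[0,0,0]],
    [100,[0.056,0.056,0],[0,0,0]],
    [100,[0.063,0.063,0],[0,0,0]],
    [100,[0.07,0.07,0],[0,0,0]]
  ]
}}

```text
time: 9.7
eef_pos: [0.4582, -0.1164, 0.1845]
tcp_rot: [0.35, 0.614, 0.187, 0.682]
contact_force: [0.2, 0.0, -0.5]
opening: 1.002
```

Request:
{"fn": "play_rows", "kwargs": {
  "rows": [
    [100,[0.007,0.007,0],[0,0,0]],
    [100,[0.014,0.014,0],[0,0,0]],
    [100,[0.021,0.021,0],[0,0,0]],
    [100,[0.028,0.028,0],[0,0,0]],
    [100,[0.03,0.03,0],[0,0,0]],
    [100,[0.03,0.03,0],[0,0,0]],
    [100,[0.03,0.03,0],[0,0,0]],
    [100,[0.03,0.03,0],[0,0,0]],
    [100,[0.03,0.03,0],[0,0,0]],
    [100,[0.03,0.03,0],[0,0,0]]
  ]
}}

```text
time: 10.53
eef_pos: [0.4613, -0.1045, 0.1845]
tcp_rot: [0.35, 0.614, 0.186, 0.682]
contact_force: [0.1, -0.1, 0.2]
opening: 1.0
```

```bash
python3 look.py p6
```

```text
t 10.53 TCP outline [[-0.115   0.0026]] z 0.1845 X [ 0.177  0.685 -0.707] Z [ 0.969 -0.249  0.001] F [ 0.1 -0.1  0.2] q [-0.79  0.04  2.1   0.66  1.5  -0.75] open 0.999932559826735
```

View pics/p6.png

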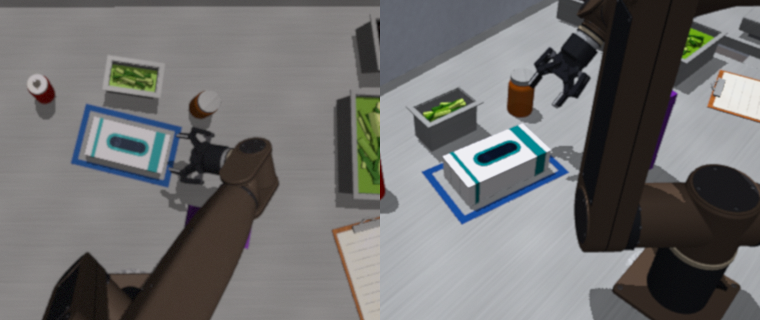

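The box lies flat, slot up, inside the outline, with the slot at about (127,144) in the left crop. I'll retract and do a final check.

Request:
{"fn": "play_rows", "kwargs": {
  "rows": [
    [100,[-0.08,0,0],[0,0,0]],
    [100,[-0.16,0,0],[0,0,0]],
    [100,[-0.22,0,0],[0,0,0]],
    [100,[-0.25,0,0],[0,0,0]],
    [100,[-0.25,0,0],[0,0,0]],
    [100,[-0.25,0,0],[0,0,0]],
    [100,[-0.25,0,0],[0,0,0]]
  ]
}}

```text
time: 11.22
eef_pos: [0.4477, -0.1549, 0.2365]
tcp_rot: [0.351, 0.614, 0.187, 0.682]
contact_force: [-0.2, 0.4, 0.8]
opening: 0.999
```

```bash
python3 - <<'E'
from plant import cams,ctrl
from h import *
where(ctrl.get_state())
c=cams.read_camera("top");a=c["color"];a0=cv2.imread("pics/top0.png")[...,::-1]
m=(a[180:270,250:350].min(2)>125).astype(np.uint8)
k,l,s,_=cv2.connectedComponentsWithStats(m);print(s[1:][s[1:,4]>50])
print("slot",toO(ray(c,[[307,224]],.07)))
cv2.imwrite("pics/z7.png",cv2.resize(a[170:280,240:380,::-1],None,fx=5,fy=5,interpolation=cv2.INTER_CUBIC))
for n,(x,y,w,h) in {"pan":(280,130,70,50),"bottle":(203,148,35,40),"jar":(367,165,35,36)}.items():
    f=lambda i:np.float32(cv2.cvtColor(np.ascontiguousarray(i[y:y+h,x:x+w]),cv2.COLOR_RGB2GRAY))
    print(n,"shift px",cv2.phaseCorrelate(f(a0),f(a)))
E
```

```text
t 11.22 TCP outline [[-0.1671  0.0032]] z 0.2365 X [ 0.175  0.686 -0.706] Z [ 0.969 -0.248 -0.001] F [-0.2  0.4  0.8] q [-0.87  0.01  2.02  0.61  1.63 -0.75] open 0.9991916325417058
[[   0    0   34   59  558]
 [  67    0   33   23  296]
 [  10   12   90   66 2457]
 [   0   64  100   26 1304]]
slot [[-0.00137444  0.00184857]]
pan shift px ((-0.07515911711605838, 0.022473128277457732), 0.9308535826206207)
bottle shift px ((0.10863390794355965, 0.05836618007122496), 0.9582019322448306)
jar shift px ((-0.1293174135791375, 0.07325526099650759), 0.9731798282376042)
```

View pics/z7.png

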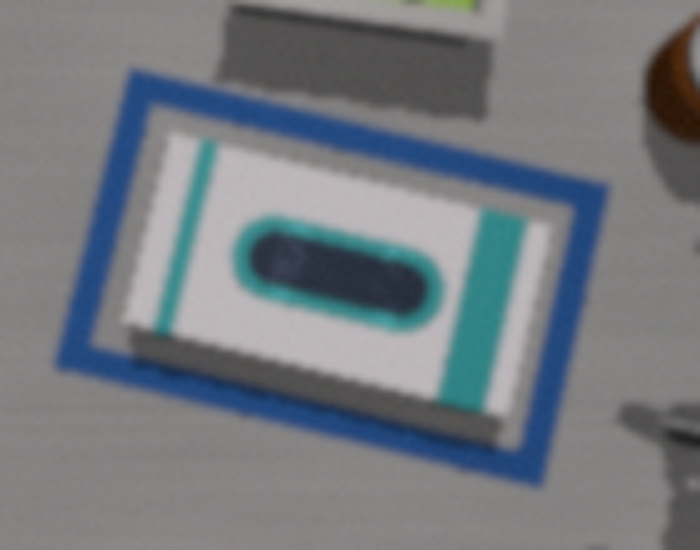

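The box lies well inside the tape, with its top from about (125,135) to (550,415) in the crop and aligned with the outline. The bystanders haven't moved, so I'm handing in.

```bash
python3 -c "
from plant import ctrl
print(ctrl.sign_off())"
```

```text
the job is handed in; nothing more can be done
None
```

I handed the job in at about 11 s, with the glove box lying flat, slot up, inside the tape; no verdict is reported.

- **Sliding:** I pushed the standing box low down with both open fingers, about 75 mm. Its foot edge ended near x = -0.13 m in the outline frame. The wrist force read about 4 N at most at the points I checked.
- **Tipping:** I then pushed it over at about 0.19 m height until it fell by itself.
- **Last checks:** The final picture shows the box clear of the tape on all sides and square to it. The slot came out within 2 mm of the outline centre. The pan, bottle and jar had shifted less than 0.2 px, and the arm was backed off to 0.24 m height, touching nothing.
- **Disagreement:** The two cameras differed by a few millimetres on the foot edge: the top camera gave -0.132 m and the side camera -0.135 to -0.140 m. That is well inside the margins.

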